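# Seat the red stone's slide in the dark box

### The job

Pick up the stone slide that carries the red stone by its white tab, lay it in the guide of the black dark box and push it, stone first, into the slot until it comes up firm against the stop hidden inside, its sensing pin pressed fully in. Push gently: the stop is only lightly clamped and must not be shoved out of its setting. Leave the slide lying there, released.

Things in the scene. Friction and masses are not known exactly. Their poses are not given: they have to be found in the camera images.
- slide_red: Stone slide, a plate 140 (x) x 40 (y) x 8 mm thick, about 0.22 kg: rear half black, front half aluminium with a faceted red stone on a white disc, to 25 mm above the underside. Origin: centre of the underside; x points to the nose (stone end), 70 mm ahead; z up. Two like slides with a blue and a green stone lie some 110 mm off, in any order; they are not wanted.
- red_tab (a point): Grip point of the red slide's upright white tab, in the middle of its width and length: 30 mm behind the plate's middle (x = -30), 34 mm above the underside, over the balance point. The tab is 30 long (along the slide's x) x 12 mm wide (y), its top 52 mm above the underside.
- darkbox: Fixed dark box. Origin: middle of the slot's mouth at table height; x points into the slot. Floor plate 6 mm thick, 90 wide. Open guide from x = -150 to 0 mm between two rails 52 mm apart inside, 8 wide, 8 high above the plate. Black hood from x = 0 to 130, 90 wide, 70 high, with an eyepiece on top at x = 85, to 93 high.
- slot (a point): Middle of the slot's mouth, on the floor plate's top (6 mm above the table), where the slide's underside rests. The slot is 52 wide and 38 mm high, so the tab stays outside. The hidden stop is set differently each time: the tip of its free pin waits anywhere from 15 to 60 mm inside the mouth.
- pin (a joint): Sensing pin on the stop, hidden in the hood, level with the slide's nose: 0 m free, 0.010 m pressed fully in; it slides in with about 1.5 N, stays where it is left, and then the push meets the firm stop. It tells nothing of where the stop is.
- stop (a joint): How far the hidden stop block has been shoved deeper from its setting (m): 0 at the start, up to 0.025; it holds up to about 18 N of push and slips beyond that, and does not come back.
Mind the look-alikes: they are no part of the job. Leave any yellow look-alike of the slide_red alone.

How it is judged:
By the outcome, as a careful person would: the job done as asked, in the order asked, and still so for the second after the job is handed in, with the robot touching nothing.
It also fails if it takes over 45 s, if anything falls off the work surface, if the arm or the gripper's body presses on something with over 40 N, if the wrist force passes 120 N, or if a joint passes its speed limit or range.

### The arm

A 6-joint arm with a two-finger parallel gripper is mounted at the origin on the work surface. World frame = base frame: x ahead of the robot, y to its left, z up, the work surface at z = 0. Lengths are in m, angles in rad, forces in N, time in s.
With the tool pointing down it reaches from about 0.375 to 0.9 m from the base axis. Payload 3.1 kg.
Tool frame: the origin (TCP) lies at the very end of the fingers, on their centre line; the grasp point (between the pads) lies 19 mm behind it (hold_point_z is the distance from the TCP to the grasp point, in m); z points along the fingers, x is the direction in which the jaws open and shut, and the axes are right-handed (so a half turn about z gives the same grasp; the last joint's range is limited). The gripper opens to 87 mm and grips with 3 to 60 N. Pads are 19 mm wide; open, the fingers measure 117 mm over their backs; the gripper's body (75 mm by 190 mm) begins 51 mm behind the grasp point.
Start: joints at [-1.504, 0.527, 1.433, -0, 1.181, -0.178], TCP at [0.152, -0.606, 0.223] pointing down, gripper open.
Joint ranges: [-3.08, 3.08], [-0.75, 2.2], [0.22, 2.44], [-1.43, 4.57], [0, 2.65], [-2.85, 2.85]. Speed limits (rad/s): [2.79, 2.79, 3.14, 3.14, 3.14, 3.14].

### API

Orientations are given as a unit quaternion [x, y, z, w].
In Python, from rig import * gives the robot as it stands.
- The arm moves only by the tool carry_out, never from a script. Its argument "deltas" is a list of rows, each a list of 7 numbers: the closure, from -1 (fully open) to 1 (shut), then the shift along the tool's x, y, z in units of 25 mm (1.0 is 25 mm), then the turn, a rotation vector about the tool's x, y, z in degrees. In form: [[jaw, x, y, z, rx, ry, rz], ...]. A call has 1 to 8 rows; each row is the pose to reach, as a shift and turn from the pose commanded when the call began, along the tool's axes at that moment; what a row does not reach only later rows make up. A row lasts 1/10 s, in which the tool goes at most 50 mm and 8.59 degrees, less where a joint would pass 70% of its speed; a pose out of reach is approached as far as the arm can. A call with a gripper value outside its range is refused whole. The fingers move at their own pace and stop on an object; "force" is the grip in N (left out, the last holds). Time passes only in rows, so rows that repeat a pose let the fingers close. It gives the time, the measured TCP pose, the force and the opening at its end, in the units of the state.
- get_obs(): the state, without advancing time (a new reading comes with each control period).
- camera(name): name is "scene" or "top"; returns (picture, depth): 480x640x3 uint8, red, green, blue; 480x640 float32, m along the optical axis (not along the pixel's ray), 0 where there is no reading.
- camera_info(name): a dict with "mtx" (3x3 intrinsics, pixels), "origin" and "rotation" of the camera in the world. Camera axes: x right, y down, z forward; pixel columns grow to the right and rows downward; lengths in m; the calibration is good to about 2 mm. A picture is of the moment at which its call begins. camera_info takes no time and is no camera call.
- hand_in(): hands the job in, once; it reports no verdict.
Trained networks look in the newest picture that a camera, given by its name, has taken for a name from the list of things; names that differ only in an ending like _2 or _b are one class to them, and where a whole thing is asked for, a point or a joint stands for the part that bears it (a point fixed in the world has none). Each returns a list of dicts, best first, with "score" (0 to 1); they miss things now and then, are a little off and sometimes report something else, mostly with a low value. They report only what shows in the picture. A call takes as long as a camera call. They do not tell look-alikes from the thing itself.
- spot_in(camera, target): "pixel" ([row, column] in pixels, amid what is visible of it).
The state is a dict: "time": time; "q": joint angles; "joint_velocities": joint speeds; "joint_torque": joint torques, N m; "position": TCP position; "tool_rot": TCP orientation; "ft_force": force on the tool from outside, world axes, zero at the start; "moment": the same for the moment, N m; "grip_width": finger opening in m.
Only numpy, scipy, OpenCV 4.12 (cv2) and the standard library are available. Lean on these libraries where they do the work, as an engineer would, in place of code of your own. Each camera call takes 0.05 s, during which the arm holds its last target.

## Working session

There is one attempt and no reset: what is moved stays moved. The work goes in short steps, Python scripts to look and compute and a tool call to move; the robot and the scene stay as the last step left them, time stands still between calls to the robot, and variables do not carry over. Pictures are saved under pics/ and viewed, and the job is handed in when it is done.

Besides the shell and the picture viewer there is one more tool, called as name([rows], argument=value, ...), one row to a line, values as JSON. carry_out: Moves the arm, as the interface text tells. Its arguments: {"type":"object","properties":{"deltas":{"type":"array"},"force":{"type":"number"}},"required":["deltas"]}

```bash
mkdir -p pics; ls
python3 - <<'E'
from rig import *
import cv2,numpy as np
for n in ("scene","top"):
    p,d=camera(n); cv2.imwrite(f"pics/{n}0.png",p[:,:,::-1]); np.savez(f"{n}0.npz",p=p,d=d)
    print(n,camera_info(n))
    for t in ("slide_red","red_tab","darkbox","slot"):
        try: print(t,spot_in(n,t))
        except Exception as e: print(t,e)
print(get_obs())
E
```

```text
pics
scene {'mtx': array([[506.98058141,   0.        , 311.38797463],
       [  0.        , 506.98058141, 240.96978111],
       [  0.        ,   0.        ,   1.        ]]), 'origin': array([1.03593499, 0.40203329, 0.84142837]), 'rotation': array([ 0.35779078,  0.852038  , -0.34856807, -0.15658   ])}
slide_red [{'pixel': [243.1, 243.0], 'score': 0.74}, {'pixel': [175.0, 244.7], 'score': 0.73}]
red_tab [{'pixel': [243.0, 243.0], 'score': 0.79}, {'pixel': [174.9, 243.4], 'score': 0.55}]
darkbox [{'pixel': [367.7, 375.9], 'score': 0.77}]
slot [{'pixel': [368.1, 377.4], 'score': 0.88}]
top {'mtx': array([[435.92049237,   0.        , 319.64030788],
       [  0.        , 435.92049237, 244.20264288],
       [  0.        ,   0.        ,   1.        ]]), 'origin': array([ 0.43153059, -0.13846367,  0.93963757]), 'rotation': array([-0.70634577,  0.70726748, -0.00664047,  0.02835949])}
slide_red [{'pixel': [211.3, 397.3], 'score': 0.8}, {'pixel': [295.0, 486.3], 'score': 0.67}]
red_tab [{'pixel': [210.7, 396.3], 'score': 0.93}, {'pixel': [294.1, 484.7], 'score': 0.83}]
darkbox [{'pixel': [187.6, 203.2], 'score': 0.57}]
slot [{'pixel': [190.8, 197.3], 'score': 0.89}]
{'time': 0.5, 'q': array([-1.50353292e+00,  5.27523074e-01,  1.43277127e+00,  2.37325129e-05,
        1.18141772e+00, -1.78508819e-01]), 'joint_velocities': array([-0.00047041, -0.00149471,  0.00135287, -0.00162898,  0.00204178,
        0.00099643]), 'joint_torque': array([-1.04225113e-03, -4.39605010e+01, -1.76790351e+01,  6.32847939e-02,
        5.15177089e-02, -3.95238112e-05]), 'position': array([ 0.15209113, -0.6061429 ,  0.22251147]), 'tool_rot': array([ 7.88446787e-01, -6.15102968e-01, -3.16258783e-05, -5.18211363e-05]), 'ft_force': array([0.11547494, 1.14947862, 0.13398623]), 'moment': array([ 0.03820788, -0.02390097, -0.03378031]), 'grip_width': 0.08696803687113089}
```

View pics/scene0.png

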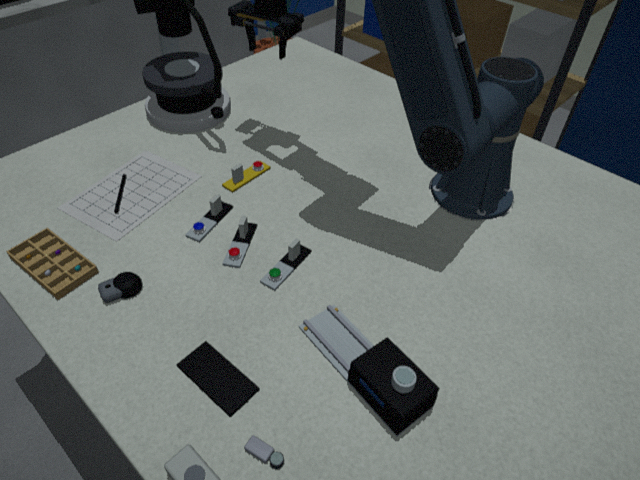

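View pics/top0.png

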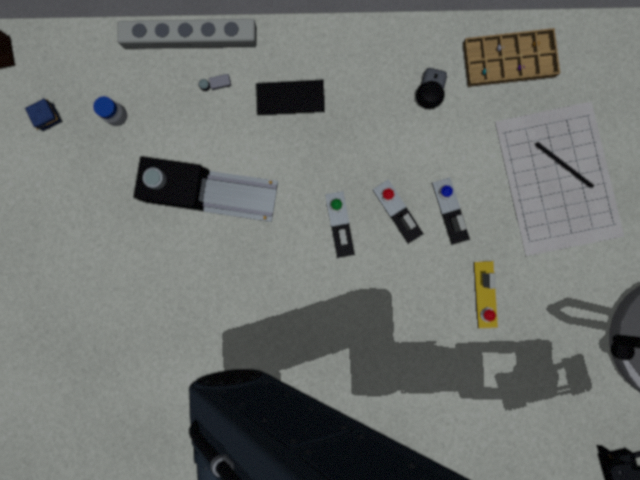

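The scene view shows four slides: red stone at about (243,243) px row/col, blue (217,210), green (263,285), and a yellow look-alike with a red stone at (175,245). In the top view they are red (211,397), blue (210,450), green (225,340) and yellow (294,485). The dark box is at (187,200), with its guide opening to the right. The one I want is the slide with a black rear and aluminium front carrying the red stone, at top (211,397). I'll check it in a crop and measure.

```bash
cat > h.py <<'E'
import numpy as np,cv2
from scipy.spatial.transform import Rotation as R
from rig import *
def cloud(n,d):
    i=camera_info(n);K=i["mtx"];v,u=np.mgrid[0:480,0:640]
    P=np.stack([(u-K[0,2])/K[0,0]*d,(v-K[1,2])/K[1,1]*d,d],-1)
    return P@R.from_quat(i["rotation"]).as_matrix().T+i["origin"]
def proj(n,X):
    i=camera_info(n);K=i["mtx"];c=(np.atleast_2d(X)-i["origin"])@R.from_quat(i["rotation"]).as_matrix()
    return np.c_[c[:,0]/c[:,2]*K[0,0]+K[0,2],c[:,1]/c[:,2]*K[1,1]+K[1,2]]
def ray(n,uv,z):
    i=camera_info(n);K=i["mtx"];d=R.from_quat(i["rotation"]).as_matrix()@np.array([(uv[0]-K[0,2])/K[0,0],(uv[1]-K[1,2])/K[1,1],1])
    return i["origin"]+d*(z-i["origin"][2])/d[2]
E
python3 - <<'E'
from h import *
a=np.load("top0.npz");p,d=a["p"],a["d"];P=cloud("top",d)
s=np.load("scene0.npz");Ps=cloud("scene",s["d"])
c=cv2.resize(p[165:260,320:480],None,fx=5,fy=5,interpolation=cv2.INTER_CUBIC);cv2.imwrite("pics/c1.png",c[:,:,::-1])
c=cv2.resize(p[140:240,125:290],None,fx=4.8,fy=4.8,interpolation=cv2.INTER_CUBIC);cv2.imwrite("pics/c2.png",c[:,:,::-1])
c=cv2.resize(s["p"][200:300,180:330],None,fx=5,fy=5,interpolation=cv2.INTER_CUBIC);cv2.imwrite("pics/c3.png",c[:,:,::-1])
for t,(u,v) in dict(table=(300,260),plate=(404,225),plate2=(381,187),tab=(410,222),guide=(240,195),hood=(180,190)).items(): print(t,P[v,u].round(4))
for t,(u,v) in dict(tab=(243,235),hood=(400,400),table=(300,350)).items(): print("scene",t,Ps[v,u].round(4))
# scene->top: noise
print("table z std",P[240:280,260:320,2].std(),P[240:280,260:320,2].mean(), Ps[320:340,150:180,2].mean(),Ps[320:340,150:180,2].std())
def rect(m,P,nm):
    X=P[m][:,:2]; r=cv2.minAreaRect((X*1000).astype(np.float32)); print(nm,m.sum(),r)
z=P[...,2];U=np.zeros_like(z,bool);U[165:260,365:428]=1
rect(U&(z>.004)&(z<.02),P,"red plate top")
rect(U&(z>.035),P,"red tab top"); print(P[U&(z>.035)].mean(0))
U[:]=0;U[140:240,125:290]=1
rect(U&(z>.06)&(z<.08),P,"hood")
rect(U&(z>.08),P,"eyepiece");
rect(U&(z>.003)&(z<.03),P,"guide")
rect(U&(z>.010)&(z<.02),P,"rails")
E
```

```text
table [ 4.441e-01 -6.720e-02  1.000e-04]
plate [ 0.5176 -0.2886  0.0158]
plate2 [ 0.6005 -0.2417  0.0069]
tab [ 0.5205 -0.2952  0.0505]
guide [0.5853 0.0634 0.0046]
hood [0.5859 0.1728 0.0675]
scene tab [ 0.5337 -0.2836  0.0184]
scene hood [0.6355 0.2361 0.0697]
scene table [6.518e-01 2.040e-02 6.000e-04]
table z std 0.05743775204586219 0.0038221978394457727 0.004949000396811774 0.04839868695037964
red plate top 1067 ((548.5592041015625, -270.98443603515625), (130.99302673339844, 201.68304443359375), 88.07266998291016)
red tab top 132 ((472.58807373046875, -222.33090209960938), (29.62689208984375, 184.39077758789062), 35.21213912963867)
[ 0.50589601 -0.26508529  0.20533412]
hood 2444 ((604.0995483398438, 199.90438842773438), (129.58502197265625, 90.65093994140625), 81.28585052490234)
eyepiece 405 ((531.9246215820312, 46.04643249511719), (418.30743408203125, 38.86709213256836), 66.7573013305664)
guide 3547 ((599.06494140625, 137.9644317626953), (363.5941467285156, 218.6625518798828), 89.8558349609375)
rails 627 ((591.8952026367188, 125.96636199951172), (278.5080871582031, 89.41804504394531), 81.29386901855469)
```

```bash
sleep 0
```

```text
(no output)
```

View pics/c1.png

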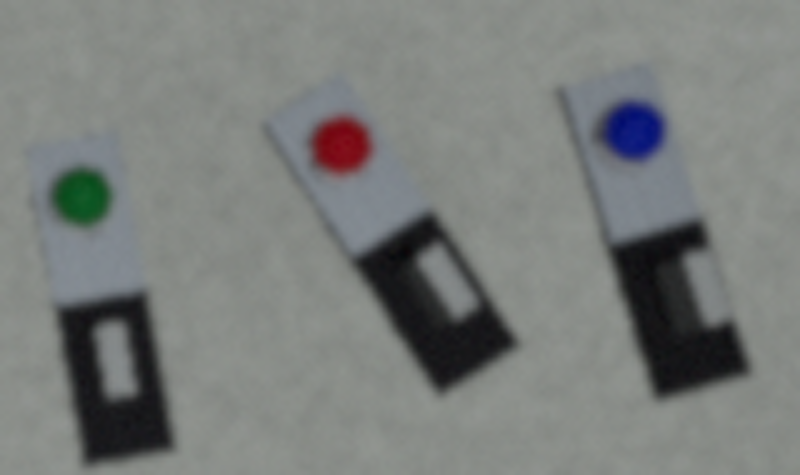

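View pics/c2.png

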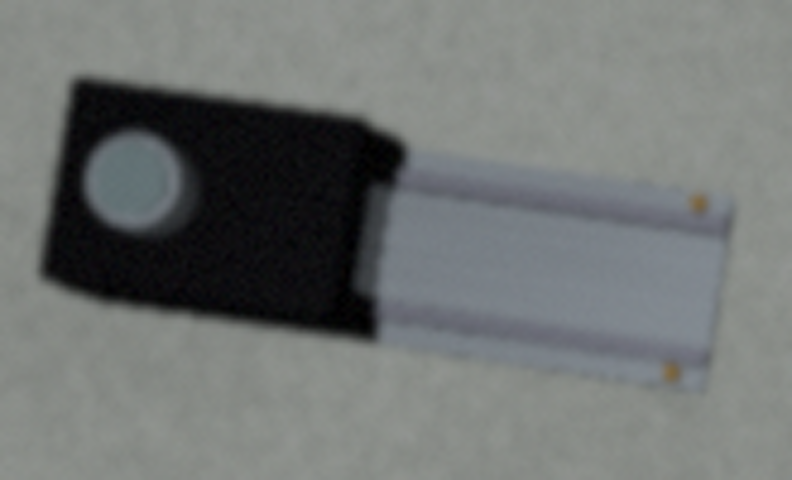

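View pics/c3.png

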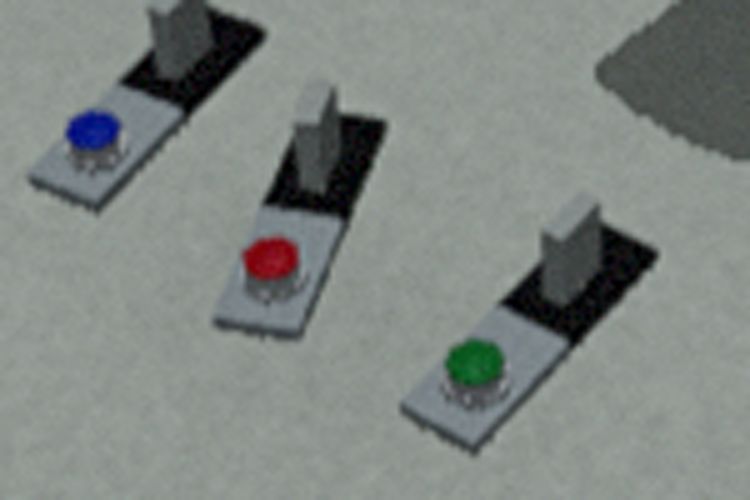

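Run:
```python
from h import *
def fit(q,model):
    q=q[:,:2]; mc,qc=model.mean(0),q.mean(0);H=(model-mc).T@(q-qc);U,S,V=np.linalg.svd(H)
    Rm=V.T@np.diag([1,np.linalg.det(V.T@U.T)])@U.T;t=qc-Rm@mc
    return t,np.degrees(np.arctan2(Rm[1,0],Rm[0,0])),np.linalg.norm((Rm@model.T).T+t-q,axis=1)
M=np.array([[.07,.02],[.07,-.02],[-.07,-.02],[-.07,.02]])
# top: nose-left,nose-right,rear-right,rear-left
c=np.array([[265,122],[345,78],[518,345],[440,393]])
q=np.array([ray("top",(320+(x+.5)/5-.5,165+(y+.5)/5-.5),.008) for x,y in c]);
print("top",fit(q,M))
# scene: nose corners: (300,333)?,(215,322); rear (385,122)
c=np.array([[215,322],[300,333],[387,122]]) 
q=np.array([ray("scene",(180+(x+.5)/5-.5,200+(y+.5)/5-.5),.007) for x,y in c]);print(q)
for m in (M[[0,1,2]],M[[1,0,3]]): print("scene",fit(q,m))
# depth
for n,(r0,r1,c0,c1) in dict(top=(170,255,365,428),scene=(215,275,218,262)).items():
    P=cloud(n,np.load(n+"0.npz")["d"]);z=P[...,2];U=np.zeros_like(z,bool);U[r0:r1,c0:c1]=1
    m=U&(z>.004)&(z<.014);X=P[m][:,:2]
    r=cv2.minAreaRect((X*1000).astype(np.float32));print(n,r,X.mean(0))
    m=U&(z>.044)&(z<.058)
    if m.sum(): print(" tab",m.sum(),P[m].mean(0),cv2.minAreaRect((P[m][:,:2]*1000).astype(np.float32)))
for n,(r0,r1,c0,c1) in dict(top=(140,230,125,212),scene=(330,440,340,445)).items():
    P=cloud(n,np.load(n+"0.npz")["d"]);z=P[...,2];U=np.zeros_like(z,bool);U[r0:r1,c0:c1]=1
    m=U&(z>.066)&(z<.073);print(n,"hood",m.sum(),cv2.minAreaRect((P[m][:,:2]*1000).astype(np.float32)),np.median(z[m]))
    m=U&(z>.085)&(z<.1);print(n,"eye",m.sum(),P[m].mean(0))
o=get_obs();print(R.from_quat(o["tool_rot"]).as_matrix().round(4))
```

```text
top (array([ 0.54759181, -0.27725067]), np.float64(32.02593845655273), array([0.00050252, 0.00275884, 0.00142705, 0.00185976]))
[[ 0.61842003 -0.25496538  0.007     ]
 [ 0.59616012 -0.2233688   0.007     ]
 [ 0.47844624 -0.2981809   0.007     ]]
scene (array([ 0.54007638, -0.2585885 ]), np.float64(15.355457157281489), array([0.03781604, 0.0396627 , 0.00186092]))
scene (array([ 0.54836315, -0.27710202]), np.float64(32.871741331837), array([0.00102641, 0.00106697, 0.0002937 ]))
top ((547.2348022460938, -275.2377014160156), (179.72264099121094, 131.3014373779297), 1.5153286457061768) [ 0.54606819 -0.27605754]
 tab 96 [ 0.52193757 -0.29232106  0.05177442] ((522.2420654296875, -292.61065673828125), (29.17913055419922, 11.704767227172852), 32.724910736083984)
scene ((549.3321533203125, -282.9902038574219), (195.3272705078125, 104.07441711425781), 48.06703186035156) [ 0.5525397 -0.2763524]
 tab 72 [ 0.52515025 -0.29151826  0.05238787] ((523.77099609375, -293.3123779296875), (30.859172821044922, 12.279669761657715), 34.789825439453125)
top hood 2272 ((603.8751220703125, 199.93893432617188), (129.5771026611328, 90.2088394165039), 81.27982330322266) 0.06997376090626556
top eye 325 [0.60634942 0.21891908 0.09257713]
scene hood 2529 ((605.086669921875, 200.44400024414062), (129.9955291748047, 91.69160461425781), 81.39678955078125) 0.07139434918232135
scene eye 446 [0.61031179 0.22083885 0.09372485]
[[ 2.433e-01 -9.700e-01  0.000e+00]
 [-9.700e-01 -2.433e-01  1.000e-04]
 [-1.000e-04 -0.000e+00 -1.000e+00]]
```

The crops confirm the choice: the red-stone slide has an aluminium nose and a black rear, and the blue and green slides sit on either side of it. The tab is at about (0.523, -0.293) with yaw about 32.5°. The slot mouth is at about (0.5946, 0.136) with yaw 81.3°. Now I'll move above the tab.

carry_out([
  [-1,-0.6,-1.2,0,0,0,-2.3],
  [-1,-1.35,-2.75,0,0,0,-4.6],
  [-1,-2.1,-4.3,0,0,0,-6.9],
  [-1,-2.85,-5.85,0,0,0,-9.2],
  [-1,-3.6,-7.4,0,0,0,-11.5],
  [-1,-4.35,-8.95,0,0,0,-13.8],
  [-1,-5.1,-10.5,0,0,0,-16.1],
  [-1,-5.7,-11.7,0,0,0,-18.4],
], force=20)

```text
time: 1.3
position: [0.4028, -0.395, 0.2228]
tool_rot: [0.877, -0.48, 0.0, -0.0]
ft_force: [0.2, -0.8, -0.4]
grip_width: 0.0866
```

```bash
cat >> h.py <<'E'
def to(p,yaw=None):
    o=get_obs();Rm=R.from_quat(o["tool_rot"]);d=Rm.inv().apply(np.array(p)-o["position"])/.025
    x=Rm.as_matrix()[:,0];y0=np.degrees(np.arctan2(x[1],x[0]))
    print("t",round(o["time"],2),"pos",o["position"].round(4),"yaw",round(y0,2),"tilt",Rm.as_matrix()[:,2].round(4),"delta",d.round(3),"rz",None if yaw is None else round(-(yaw-y0),2),"F",o["ft_force"].round(2),"w",round(o["grip_width"],4),"q6",round(o["q"][5],2))
E
python3 -c "
from h import *
to([.5228,-.293,.12],-57.5)"
```

```text
t 1.3 pos [ 0.4028 -0.395   0.2228] yaw -57.36 tilt [ 5.e-04  0.e+00 -1.e+00] delta [-0.847 -6.24   4.114] rz 0.14 F [ 0.2  -0.77 -0.43] w 0.0866 q6 0.03
```

carry_out([
  [-1,-0.15,-1.0,0.5,0,0,0],
  [-1,-0.3,-2.3,1.2,0,0,0],
  [-1,-0.5,-3.6,2.0,0,0,0],
  [-1,-0.65,-4.9,2.9,0,0,0],
  [-1,-0.8,-5.8,3.7,0,0,0],
  [-1,-0.85,-6.2,4.1,0,0,0],
  [-1,-0.85,-6.2,4.1,0,0,0],
])

```text
time: 2.0
position: [0.5204, -0.2942, 0.1186]
tool_rot: [0.877, -0.48, -0.001, -0.0]
ft_force: [-0.3, -0.5, 0.2]
grip_width: 0.0872
```

Run:
```python
from h import *
to([.5228,-.293,.016],-57.5)
for n in("scene","top"):
    p,d=camera(n)
    u,v=proj(n,[.5228,-.293,.05])[0].astype(int)
    print(n,u,v)
    x=max(u-70,0);y=max(v-55,0)
    c=cv2.resize(p[y:y+110,x:x+140],None,fx=5,fy=5,interpolation=cv2.INTER_CUBIC);cv2.imwrite(f"pics/hov_{n}.png",c[:,:,::-1])
```

```text
t 2.0 pos [ 0.5204 -0.2942  0.1186] yaw -57.39 tilt [-0.0024  0.0018 -1.    ] delta [ 0.022 -0.113  4.105] rz 0.11 F [-0.28 -0.51  0.22] w 0.0872 q6 0.3
scene 242 220
top 408 220
```

View pics/hov_scene.png

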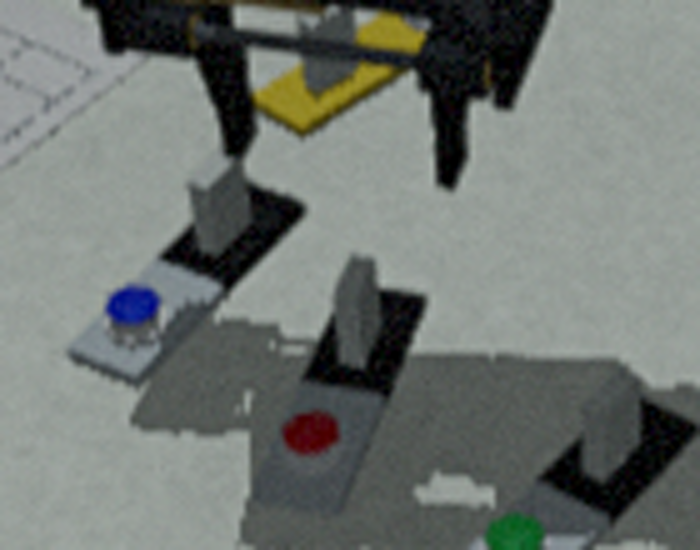

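The hover crop shows the fingers straddling the red tab (crop px 355,310), with the blue and green tabs outside them. Lowering.

carry_out([
  [-1,0,-0.05,0.8,0,0,0],
  [-1,0,-0.05,1.8,0,0,0],
  [-1,0,-0.05,2.8,0,0,0],
  [-1,0,-0.05,3.6,0,0,0],
  [-1,0,-0.05,4.0,0,0,0],
  [-1,0,-0.05,4.1,0,0,0],
  [-1,0,-0.05,4.1,0,0,0],
])

```text
time: 2.8
position: [0.5217, -0.296, 0.0183]
tool_rot: [0.876, -0.482, 0.001, 0.0]
ft_force: [0.6, -0.1, -0.7]
grip_width: 0.0869
```

```bash
python3 -c "
from h import *
to([.5228,-.293,.016],-57.5)"
```

```text
t 2.8 pos [ 0.5217 -0.296   0.0183] yaw -57.57 tilt [ 1.e-03 -9.e-04 -1.e+00] delta [-0.076 -0.101  0.093] rz -0.07 F [ 0.58 -0.15 -0.74] w 0.0869 q6 0.3
```

carry_out([
  [-1,-0.07,-0.08,0.08,0,0,0],
  [-1,-0.07,-0.08,0.08,0,0,0],
  [1,-0.07,-0.08,0.08,0,0,0],
  [1,-0.07,-0.08,0.08,0,0,0],
  [1,-0.07,-0.08,0.08,0,0,0],
  [1,-0.07,-0.08,0.08,0,0,0],
  [1,-0.07,-0.08,0.08,0,0,0],
  [1,-0.07,-0.08,0.08,0,0,0],
], force=25)

```text
time: 3.6
position: [0.5223, -0.2924, 0.0155]
tool_rot: [0.877, -0.481, -0.0, -0.0]
ft_force: [-0.2, -0.2, 1.6]
grip_width: 0.0471
```

```bash
python3 -c "
from h import *
to([.5228,-.293,.016],-57.5)"
```

```text
t 3.6 pos [ 0.5223 -0.2924  0.0155] yaw -57.52 tilt [-1.e-04  0.e+00 -1.e+00] delta [ 0.032 -0.004 -0.02 ] rz -0.02 F [-0.18 -0.16  1.59] w 0.0471 q6 0.31
```

Still closing.

carry_out([
  [1,0,0,0,0,0,0],
  [1,0,0,0,0,0,0],
  [1,0,0,0,0,0,0],
  [1,0,0,0,0,0,0],
  [1,0,0,0,0,0,0],
  [1,0,0,0,0,0,0],
  [1,0,0,0,0,0,0],
])

```text
time: 4.3
position: [0.5226, -0.2927, 0.0156]
tool_rot: [0.877, -0.481, 0.0, 0.0]
ft_force: [0.2, -0.4, -0.5]
grip_width: 0.0118
```

```bash
python3 -c "
from h import *
to([.5228,-.293,.016],-57.5)"
```

```text
t 4.3 pos [ 0.5226 -0.2927  0.0156] yaw -57.51 tilt [ 7.e-04 -7.e-04 -1.e+00] delta [ 0.013 -0.001 -0.015] rz -0.01 F [ 0.25 -0.41 -0.45] w 0.0118 q6 0.31
```

carry_out([
  [1,0,0,-0.3,0,0,0],
  [1,0,0,-0.8,0,0,0],
  [1,0,0,-1.5,0,0,0],
  [1,0,0,-2.2,0,0,0],
  [1,0,0,-2.8,0,0,0],
  [1,0,0,-3.1,0,0,0],
  [1,0,0,-3.2,0,0,0],
  [1,0,0,-3.2,0,0,0],
])

```text
time: 5.1
position: [0.5221, -0.2922, 0.0958]
tool_rot: [0.877, -0.481, 0.0, -0.0]
ft_force: [-0.3, -0.1, -2.3]
grip_width: 0.0116
```

Run:
```python
from h import *
to([.5786,.0312,.09],-8.7)
p,d=camera("scene"); cv2.imwrite("pics/lift.png",cv2.resize(p[120:320,100:360],None,fx=3,fy=3)[:,:,::-1])
```

```text
t 5.1 pos [ 0.5221 -0.2922  0.0958] yaw -57.52 tilt [ 1.e-04  0.e+00 -1.e+00] delta [-9.7   -8.853  0.234] rz -48.82 F [-0.35 -0.06 -2.31] w 0.0116 q6 0.31
```

View pics/lift.png

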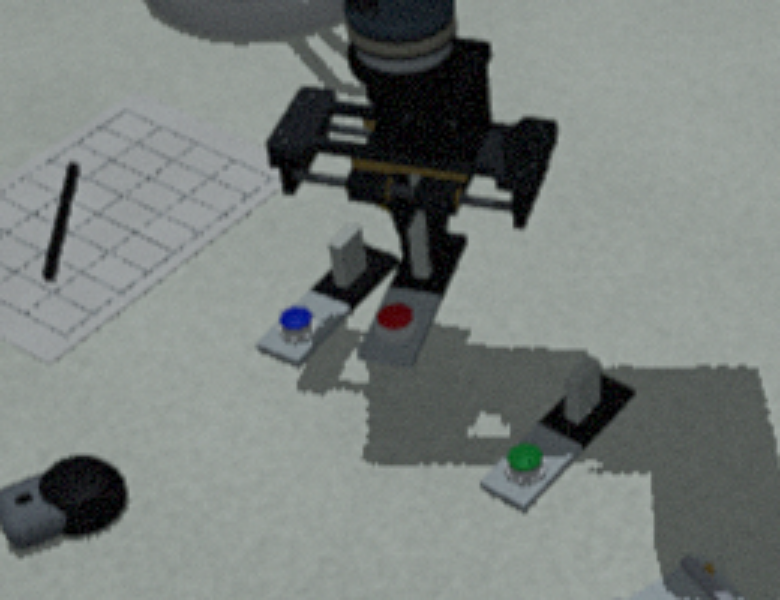

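The slide is held level and clear of its neighbours; the red stone is at crop px (395,317). Carrying it to the guide.

carry_out([
  [1,-0.5,-0.4,0,0,0,-2.5],
  [1,-1.3,-1.2,0,0,0,-6.5],
  [1,-2.4,-2.2,0,0,0,-12],
  [1,-3.6,-3.3,0,0,0,-18],
  [1,-4.8,-4.4,0,0,0,-24],
  [1,-6.0,-5.5,0,0,0,-30],
  [1,-7.2,-6.6,0,0,0,-36],
  [1,-8.0,-7.3,0,0,0,-40],
])

```text
time: 5.95
position: [0.5676, -0.0215, 0.0947]
tool_rot: [0.989, -0.149, -0.001, -0.001]
ft_force: [0.9, -0.4, -3.7]
grip_width: 0.0119
```

Run:
```python
from h import *
to([.5786,.0312,.09],-8.7)
```

```text
t 5.95 pos [ 0.5676 -0.0215  0.0947] yaw -17.1 tilt [-0.0027  0.0016 -1.    ] delta [-0.197 -2.145  0.19 ] rz -8.4 F [ 0.86 -0.42 -3.66] w 0.0119 q6 0.06
```

carry_out([
  [1,-0.1,-0.6,0,0,0,-2.5],
  [1,-0.15,-1.3,0,0,0,-5],
  [1,-0.2,-1.9,0,0,0,-7.5],
  [1,-0.2,-2.1,0.1,0,0,-8.5],
  [1,-0.2,-2.1,0.2,0,0,-8.5],
  [1,-0.2,-2.1,0.2,0,0,-8.5],
])

```text
time: 6.55
position: [0.5793, 0.0253, 0.0899]
tool_rot: [0.997, -0.079, -0.001, 0.0]
ft_force: [0.5, -0.2, -2.8]
grip_width: 0.0116
```

Run:
```python
from h import *
to([.5786,.0312,.023],-8.7)
for n,(r0,r1,c0,c1) in dict(top=(120,260,120,320),scene=(240,440,240,450)).items():
    p,d=camera(n); np.savez(n+"2.npz",p=p,d=d); cv2.imwrite(f"pics/ab_{n}.png",cv2.resize(p[r0:r1,c0:c1],None,fx=2.8 if n=="scene" else 4,fy=2.8 if n=="scene" else 4,interpolation=cv2.INTER_CUBIC)[:,:,::-1])
```

```text
t 6.55 pos [0.5793 0.0253 0.0899] yaw -9.05 tilt [-1.4e-03 -2.0e-04 -1.0e+00] delta [-0.063 -0.231  2.676] rz -0.35 F [ 0.54 -0.24 -2.8 ] w 0.0116 q6 0.01
```

View pics/ab_top.png

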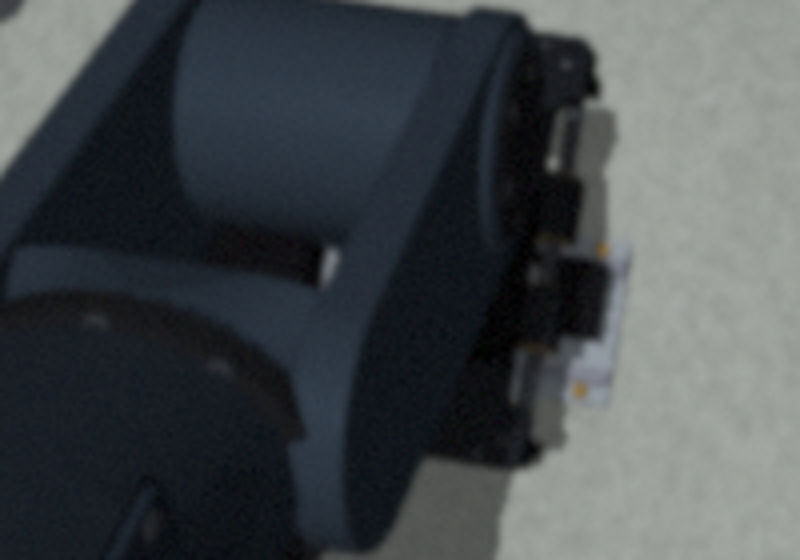

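View pics/ab_scene.png

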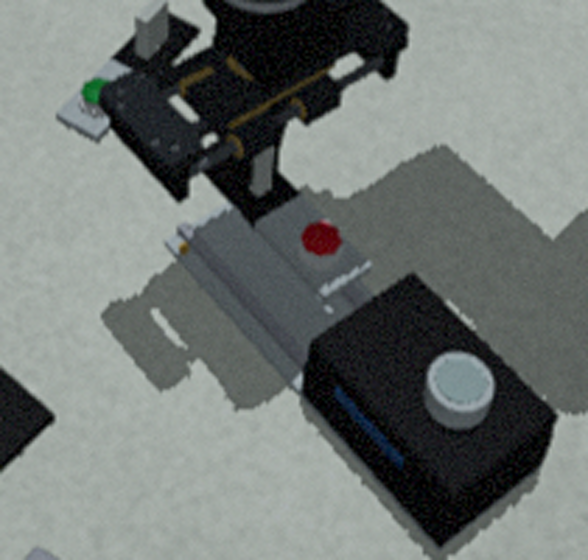

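The scene crop shows the red slide over the guide, parallel to the rails, stone toward the hood. Lowering to just above the plate.

carry_out([
  [1,-0.06,-0.2,0.4,0,0,-0.35],
  [1,-0.06,-0.2,1.0,0,0,-0.35],
  [1,-0.06,-0.2,1.6,0,0,-0.35],
  [1,-0.06,-0.2,2.1,0,0,-0.35],
  [1,-0.06,-0.2,2.4,0,0,-0.35],
  [1,-0.06,-0.2,2.5,0,0,-0.35],
  [1,-0.06,-0.2,2.5,0,0,-0.35],
])

```text
time: 7.35
position: [0.5791, 0.031, 0.0277]
tool_rot: [0.997, -0.076, -0.0, -0.0]
ft_force: [0.1, -0.5, -2.2]
grip_width: 0.0117
```

Run:
```python
from h import *
to([.5786,.0312,.0216],-8.7)
for n,(r0,r1,c0,c1) in dict(scene=(270,420,270,420)).items():
    p,d=camera(n); np.savez(n+"3.npz",p=p,d=d); cv2.imwrite(f"pics/low_{n}.png",cv2.resize(p[r0:r1,c0:c1],None,fx=4,fy=4,interpolation=cv2.INTER_CUBIC)[:,:,::-1])
```

```text
t 7.35 pos [0.5791 0.031  0.0277] yaw -8.67 tilt [-5.e-04  1.e-04 -1.e+00] delta [-0.02  -0.005  0.245] rz 0.03 F [ 0.08 -0.49 -2.15] w 0.0117 q6 0.01
```

View pics/low_scene.png

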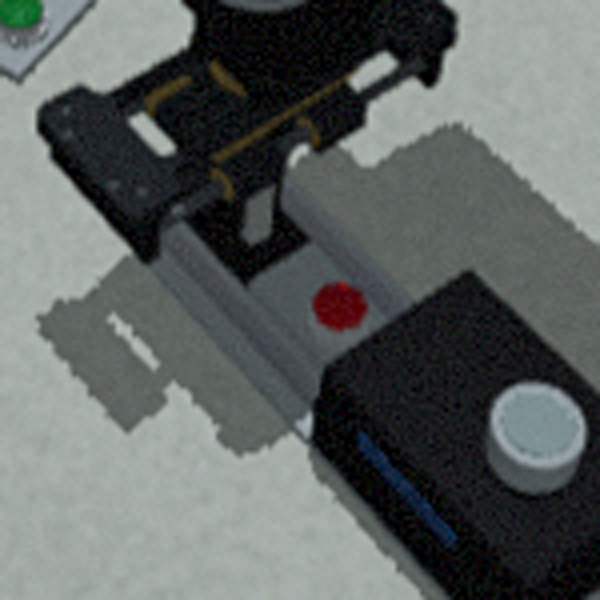

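The slide sits between the rails with the nose just short of the mouth. Fine lowering now.

carry_out([
  [1,0,0,0.1,0,0,0],
  [1,0,0,0.16,0,0,0],
  [1,0,0,0.2,0,0,0],
  [1,0,0,0.2,0,0,0],
])

```text
time: 7.8
position: [0.5791, 0.0311, 0.0231]
tool_rot: [0.997, -0.076, 0.0, -0.0]
ft_force: [-0.1, -0.4, -2.2]
grip_width: 0.0115
```

carry_out([
  [1,0,0,0.03,0,0,0],
  [1,0,0,0.06,0,0,0],
  [1,0,0,0.06,0,0,0],
])

```text
time: 8.1
position: [0.5793, 0.031, 0.0216]
tool_rot: [0.997, -0.076, 0.0, -0.0]
ft_force: [-0.6, 0.1, -1.3]
grip_width: 0.0117
```

Run:
```python
from h import *
to([.5786,.0312,.0216],-8.7)
```

```text
t 8.1 pos [0.5793 0.031  0.0216] yaw -8.67 tilt [ 2.e-04  0.e+00 -1.e+00] delta [-0.027 -0.003  0.   ] rz 0.03 F [-0.63  0.06 -1.31] w 0.0117 q6 0.01
```

carry_out([
  [0.6,0,0,0,0,0,0],
  [0.6,0,0,0,0,0,0],
  [0.6,0,0,0,0,0,0],
  [1,0,0,0,0,0,0],
  [1,0,0,0,0,0,0],
  [1,0,0,0,0,0,0],
  [1,0,0,0,0,0,0],
], force=15)

```text
time: 8.8
position: [0.5793, 0.0311, 0.0217]
tool_rot: [0.997, -0.076, 0.0, -0.0]
ft_force: [-0.1, 0.0, 1.1]
grip_width: 0.0117
```

Run:
```python
from h import *
to([.5786,.0312,.0216],-8.7)
```

```text
t 8.8 pos [0.5793 0.0311 0.0217] yaw -8.67 tilt [ 3.e-04  0.e+00 -1.e+00] delta [-0.027 -0.002  0.004] rz 0.03 F [-0.1   0.    1.12] w 0.0117 q6 0.01
```

carry_out([
  [1,0,0,0,0,0,0],
  [1,0,-0.08,0,0,0,0],
  [1,0,-0.16,0,0,0,0],
  [1,0,-0.24,0,0,0,0],
  [1,0,-0.32,0,0,0,0],
  [1,0,-0.4,0,0,0,0],
  [1,0,-0.48,0,0,0,0],
  [1,0,-0.56,0,0,0,0],
], force=8)

```text
time: 9.6
position: [0.5814, 0.0449, 0.0217]
tool_rot: [0.997, -0.075, 0.0, 0.0]
ft_force: [-0.7, -3.5, 3.7]
grip_width: 0.0119
```

carry_out([
  [1,0,-0.05,0,0,0,0],
  [1,0,-0.1,0,0,0,0],
  [1,0,-0.15,0,0,0,0],
])

```text
time: 9.9
position: [0.5819, 0.0485, 0.0217]
tool_rot: [0.997, -0.076, 0.0, 0.0]
ft_force: [-0.4, -5.0, 5.6]
grip_width: 0.0121
```

Run:
```python
from h import *
to([.5786,.0312,.0216],-8.7)
for n,(r0,r1,c0,c1) in dict(scene=(270,420,270,420)).items():
    p,d=camera(n); cv2.imwrite(f"pics/push1.png",cv2.resize(p[r0:r1,c0:c1],None,fx=4,fy=4,interpolation=cv2.INTER_CUBIC)[:,:,::-1])
```

```text
t 9.9 pos [0.5819 0.0485 0.0217] yaw -8.66 tilt [ 2.e-04 -2.e-04 -1.e+00] delta [-0.027  0.706  0.004] rz 0.04 F [-0.38 -5.    5.62] w 0.0121 q6 0.04
```

View pics/push1.png

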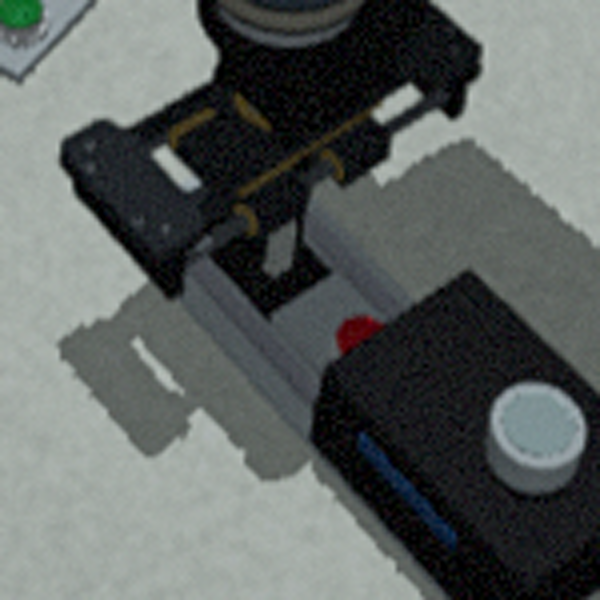

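carry_out([
  [1,0,0,-0.02,0,0,0],
  [1,0,0,-0.03,0,0,0],
])

```text
time: 10.15
position: [0.5815, 0.0494, 0.0217]
tool_rot: [0.997, -0.076, -0.0, -0.001]
ft_force: [0.5, 0.0, -1.7]
grip_width: 0.0117
```

carry_out([
  [1,0,-0.04,0,0,0,0],
  [1,0,-0.08,0,0,0,0],
])

```text
time: 10.35
position: [0.5815, 0.0511, 0.0218]
tool_rot: [0.997, -0.076, -0.001, -0.0]
ft_force: [-0.6, -0.5, -2.3]
grip_width: 0.0117
```

Vertical load is gone and so is the drag, which leaves the push force readable. I'll continue in small steps.

carry_out([
  [1,0,-0.04,0,0,0,0],
  [1,0,-0.08,0,0,0,0],
  [1,0,-0.12,0,0,0,0],
])

```text
time: 10.65
position: [0.5823, 0.0538, 0.0221]
tool_rot: [0.997, -0.076, -0.0, -0.0]
ft_force: [-0.1, -0.7, -2.4]
grip_width: 0.0115
```

carry_out([
  [1,0,-0.04,0,0,0,0],
  [1,0,-0.08,0,0,0,0],
  [1,0,-0.12,0,0,0,0],
])

```text
time: 10.95
position: [0.583, 0.0566, 0.0223]
tool_rot: [0.997, -0.076, -0.0, -0.0]
ft_force: [0.2, -0.1, -3.9]
grip_width: 0.0115
```

carry_out([
  [1,0,-0.04,0,0,0,0],
  [1,0,-0.08,0,0,0,0],
  [1,0,-0.12,0,0,0,0],
])

```text
time: 11.25
position: [0.5835, 0.0596, 0.0223]
tool_rot: [0.997, -0.076, -0.0, -0.0]
ft_force: [0.3, 0.3, -2.5]
grip_width: 0.0119
```

carry_out([
  [1,0,-0.04,0,0,0,0],
  [1,0,-0.08,0,0,0,0],
  [1,0,-0.12,0,0,0,0],
])

```text
time: 11.55
position: [0.584, 0.0625, 0.0223]
tool_rot: [0.997, -0.076, 0.0, -0.0]
ft_force: [0.7, 0.9, -3.1]
grip_width: 0.0117
```

carry_out([
  [1,0,-0.04,0,0,0,0],
  [1,0,-0.08,0,0,0,0],
  [1,0,-0.1,0,0,0,0],
])

```text
time: 11.85
position: [0.5844, 0.065, 0.0223]
tool_rot: [0.997, -0.076, 0.0, -0.0]
ft_force: [-0.7, 0.0, -2.4]
grip_width: 0.012
```

carry_out([
  [1,0,-0.04,0,0,0,0],
  [1,0,-0.08,0,0,0,0],
  [1,0,-0.1,0,0,0,0],
])

```text
time: 12.15
position: [0.5847, 0.0675, 0.0223]
tool_rot: [0.997, -0.076, 0.0, -0.0]
ft_force: [-0.3, 0.3, -1.9]
grip_width: 0.0119
```

carry_out([
  [1,0,-0.04,0,0,0,0],
  [1,0,-0.08,0,0,0,0],
  [1,0,-0.12,0,0,0,0],
])

```text
time: 12.45
position: [0.5851, 0.0704, 0.0223]
tool_rot: [0.997, -0.075, -0.0, 0.0]
ft_force: [-0.1, -1.4, -1.6]
grip_width: 0.0117
```

carry_out([
  [1,0,-0.04,0,0,0,0],
  [1,0,-0.08,0,0,0,0],
  [1,0,-0.1,0,0,0,0],
])

```text
time: 12.75
position: [0.5855, 0.0727, 0.0223]
tool_rot: [0.997, -0.076, -0.0, 0.0]
ft_force: [-0.3, -1.4, -2.4]
grip_width: 0.0118
```

carry_out([
  [1,0,-0.04,0,0,0,0],
  [1,0,-0.08,0,0,0,0],
  [1,0,-0.1,0,0,0,0],
])

```text
time: 13.05
position: [0.5859, 0.0754, 0.0223]
tool_rot: [0.997, -0.076, 0.0, 0.0]
ft_force: [-0.5, -1.7, -2.5]
grip_width: 0.0122
```

The pin has been sliding at about 1.5 N since y≈0.069, so the firm stop should come at y≈0.078–0.080. Steps of about 1 mm from here.

carry_out([
  [1,0,-0.04,0,0,0,0],
  [1,0,-0.06,0,0,0,0],
  [1,0,-0.06,0,0,0,0],
])

```text
time: 13.35
position: [0.5862, 0.0769, 0.0223]
tool_rot: [0.997, -0.076, 0.0, -0.0]
ft_force: [-0.0, -1.0, -2.4]
grip_width: 0.012
```

carry_out([
  [1,0,-0.02,0,0,0,0],
  [1,0,-0.03,0,0,0,0],
])

```text
time: 13.55
position: [0.5863, 0.0775, 0.0223]
tool_rot: [0.997, -0.076, 0.0, 0.0]
ft_force: [-0.3, -1.0, -1.9]
grip_width: 0.0117
```

carry_out([
  [1,0,-0.02,0,0,0,0],
  [1,0,-0.03,0,0,0,0],
])

```text
time: 13.75
position: [0.5863, 0.0783, 0.0223]
tool_rot: [0.997, -0.076, -0.0, 0.0]
ft_force: [-0.3, -1.1, -1.8]
grip_width: 0.0119
```

carry_out([
  [1,0,-0.02,0,0,0,0],
  [1,0,-0.02,0,0,0,0],
])

```text
time: 13.95
position: [0.5864, 0.0788, 0.0223]
tool_rot: [0.997, -0.076, -0.0, -0.0]
ft_force: [-0.1, -1.8, -2.3]
grip_width: 0.0122
```

carry_out([
  [1,0,-0.02,0,0,0,0],
  [1,0,-0.02,0,0,0,0],
])

```text
time: 14.15
position: [0.5865, 0.0793, 0.0223]
tool_rot: [0.997, -0.076, 0.0, -0.0]
ft_force: [-0.7, -1.4, -2.5]
grip_width: 0.0123
```

carry_out([
  [1,0,-0.02,0,0,0,0],
  [1,0,-0.02,0,0,0,0],
])

```text
time: 14.35
position: [0.5866, 0.0798, 0.0223]
tool_rot: [0.997, -0.076, 0.0, -0.0]
ft_force: [-0.1, -0.7, -2.9]
grip_width: 0.0119
```

carry_out([
  [1,0,-0.02,0,0,0,0],
  [1,0,-0.02,0,0,0,0],
])

```text
time: 14.55
position: [0.5866, 0.0801, 0.0223]
tool_rot: [0.997, -0.075, -0.0, 0.0]
ft_force: [-0.6, -2.1, -0.9]
grip_width: 0.012
```

carry_out([
  [1,0,-0.02,0,0,0,0],
  [1,0,-0.02,0,0,0,0],
])

```text
time: 14.75
position: [0.5867, 0.0801, 0.0223]
tool_rot: [0.997, -0.075, -0.0, 0.0]
ft_force: [-0.5, -5.0, -0.7]
grip_width: 0.0119
```

It is firm: y has stopped at 0.0801 and the force is up to 5 N. One more half-millimetre step to confirm.

carry_out([
  [1,0,-0.02,0,0,0,0],
  [1,0,-0.02,0,0,0,0],
])

```text
time: 14.95
position: [0.5867, 0.0802, 0.0224]
tool_rot: [0.997, -0.075, -0.0, 0.001]
ft_force: [0.1, -6.7, -0.2]
grip_width: 0.0116
```

Run:
```python
from h import *
to([.5786,.0312,.0216],-8.7); print(get_obs()["moment"].round(3))
```

```text
t 14.95 pos [0.5867 0.0802 0.0224] yaw -8.63 tilt [-4.0e-04 -1.5e-03 -1.0e+00] delta [-0.026  1.986  0.036] rz 0.07 F [ 0.05 -6.75 -0.19] w 0.0116 q6 0.1
[-1.152  0.09  -0.081]
```

carry_out([
  [0.6,0,0,0,0,0,0],
  [0.6,0,0.02,0,0,0,0],
  [0.6,0,0.04,0,0,0,0],
  [0.6,0,0.06,0,0,0,0],
])

```text
time: 15.35
position: [0.5867, 0.0801, 0.0225]
tool_rot: [0.997, -0.075, 0.0, -0.0]
ft_force: [-0.0, -0.1, 0.1]
grip_width: 0.0171
```

carry_out([
  [1,0,0,0,0,0,0],
  [1,0,0,0,0,0,0],
  [1,0,0,0,0,0,0],
  [1,0,0,0,0,0,0],
  [1,0,-0.02,0,0,0,0],
])

```text
time: 15.85
position: [0.5867, 0.0799, 0.0224]
tool_rot: [0.997, -0.075, 0.0, 0.0]
ft_force: [-0.0, -1.8, 0.0]
grip_width: 0.0119
```

carry_out([
  [1,0,-0.02,0,0,0,0],
  [1,0,-0.02,0,0,0,0],
])

```text
time: 16.05
position: [0.5867, 0.0801, 0.0224]
tool_rot: [0.997, -0.075, -0.0, 0.0]
ft_force: [-0.9, -3.7, 1.1]
grip_width: 0.0121
```

carry_out([
  [1,0,-0.02,0,0,0,0],
  [1,0,-0.02,0,0,0,0],
])

```text
time: 16.25
position: [0.5867, 0.0801, 0.0224]
tool_rot: [0.997, -0.075, -0.0, 0.001]
ft_force: [-0.7, -5.3, 0.6]
grip_width: 0.0118
```

Firm again at the same place with the slide lying on the plate. One more small step, then release.

carry_out([
  [1,0,-0.02,0,0,0,0],
  [1,0,-0.02,0,0,0,0],
])

```text
time: 16.45
position: [0.5867, 0.0802, 0.0223]
tool_rot: [0.997, -0.075, -0.0, 0.001]
ft_force: [-0.6, -7.3, 2.2]
grip_width: 0.0118
```

carry_out([
  [0.6,0,0,0,0,0,0],
  [0.6,0,0.04,0,0,0,0],
  [0.6,0,0.08,0,0,0,0],
  [0.4,0,0.08,0,0,0,0],
  [0.2,0,0.08,0,0,0,0],
  [0.2,0,0.08,0,0,0,0],
  [0.2,0,0.08,0,0,0,0],
])

```text
time: 17.15
position: [0.5866, 0.0799, 0.0223]
tool_rot: [0.997, -0.075, 0.0, -0.0]
ft_force: [0.5, 0.3, -0.7]
grip_width: 0.0337
```

carry_out([
  [0.2,0,0,-0.4,0,0,0],
  [0.2,0,0,-1.0,0,0,0],
  [0.2,0,0,-1.8,0,0,0],
  [0.2,0,0,-2.8,0,0,0],
  [0.2,0,0,-3.8,0,0,0],
  [0.2,0,0.8,-4.6,0,0,0],
  [0.2,0,2,-5,0,0,0],
  [0.2,0,3,-5,0,0,0],
])

```text
time: 17.95
position: [0.5768, 0.0046, 0.151]
tool_rot: [0.997, -0.075, 0.003, 0.0]
ft_force: [-0.1, -0.1, -0.3]
grip_width: 0.0349
```

carry_out([
  [0.2,0,1,0,0,0,0],
  [0.2,0,2,0,0,0,0],
  [0.2,0,3,0,0,0,0],
  [0.2,0,4,0,0,0,0],
  [0.2,0,4,0,0,0,0],
  [0.2,0,4,0,0,0,0],
])

```text
time: 18.55
position: [0.5604, -0.0935, 0.1484]
tool_rot: [0.997, -0.076, 0.001, -0.0]
ft_force: [0.6, 0.8, 0.7]
grip_width: 0.0345
```

Run:
```python
from h import *
to([.5786,.0312,.0216],-8.7)
a=[]
for n,(r0,r1,c0,c1) in dict(scene=(270,420,270,420),top=(130,230,125,285)).items():
    p,d=camera(n); f=4 if n=="scene" else 5; cv2.imwrite(f"pics/fin_{n}.png",cv2.resize(p[r0:r1,c0:c1],None,fx=f,fy=f,interpolation=cv2.INTER_CUBIC)[:,:,::-1])
    P=cloud(n,d);b=np.array([.1513,.9885]);x=(P[...,:2]-[.5946,.136])@b;y=(P[...,:2]-[.5946,.136])@[-b[1],b[0]];z=P[...,2]
    m=(z>.05)&(z<.064)&(x<-.01)&(x>-.12)&(abs(y)<.025);print(n,"tab",m.sum(),x[m].mean() if m.sum() else 0,y[m].mean(),z[m].mean())
    m=(z>.009)&(z<.018)&(x<-.005)&(x>-.148)&(abs(y)<.017)
    if m.sum(): print("plate x",np.percentile(x[m],[1,99]),"z",np.median(z[m]))
```

```text
t 18.55 pos [ 0.5604 -0.0935  0.1484] yaw -8.75 tilt [ 1.4e-03  1.0e-04 -1.0e+00] delta [-0.045 -5.037  5.074] rz -0.05 F [0.57 0.81 0.66] w 0.0345 q6 -0.21
scene tab 130 -0.05503344747066787 -0.0017219934051372339 0.05804275534024129
plate x [-0.14456412 -0.02324585] z 0.01512324929799691
top tab 0 0 nan nan
plate x [-0.14344407 -0.0718162 ] z 0.013845763447613402<stdin>:7: RuntimeWarning: Mean of empty slice.
  ret = ret.dtype.type(ret / rcount)
```

View pics/fin_scene.png

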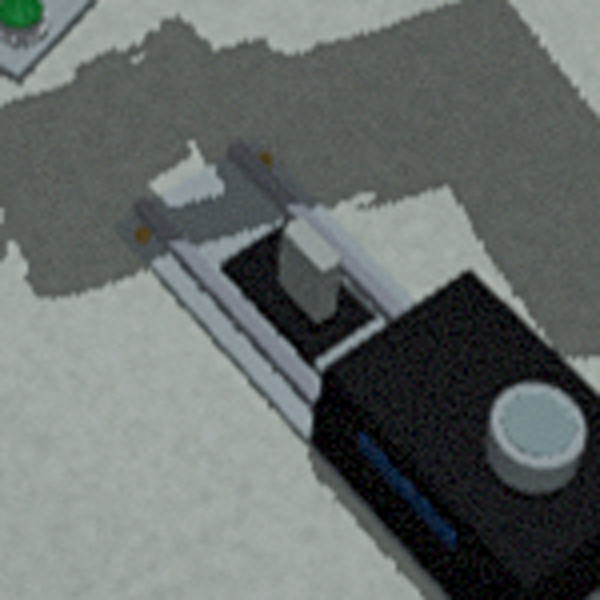

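View pics/fin_top.png

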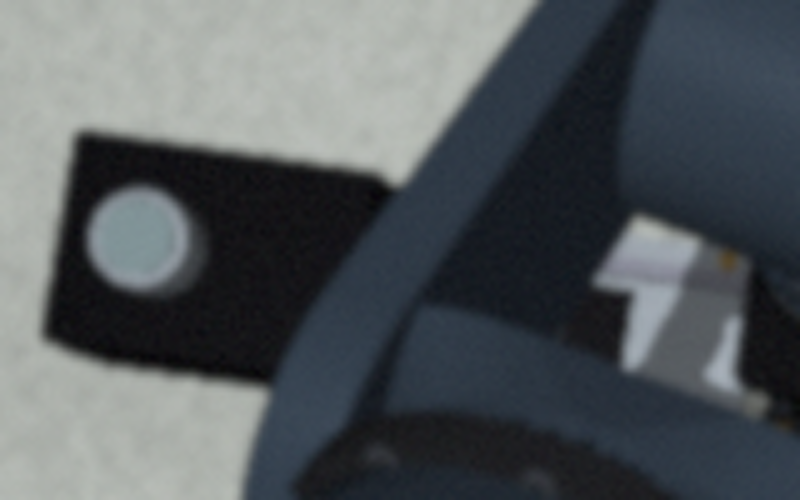

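The scene view shows the slide lying flat between the rails with its stone inside the hood and the tab at crop px (310,270). The tab is at x≈-55 mm, so the nose is about 45 mm in, which agrees with where the push ended. The top view is partly blocked by the arm.

```bash
python3 -c "
from rig import *
print(hand_in())"
```

```text
the job is handed in; nothing more can be done
None
```

I picked up the red-stone slide by its white tab, laid it in the guide and pushed it stone first until it came up firm against the hidden stop. I then released it, moved the arm clear and handed the job in at about 18.7 s.

- **Pin:** it slid at about 1.5 N for roughly 10 mm, its full stroke, before the push turned firm at y ≈ 0.0801 m.
- **Stop:** after I released and regripped, the slide was firm again at the same place. The highest push I read was 7.3 N, well under the 18 N the stop holds, so I don't expect it moved. I could not see the pin or the stop directly.
- **Final position:** the last scene picture shows the slide lying flat between the rails, released, with the nose about 45 mm inside. That agrees with the arm's own reading within about 2 mm.
- **Checks that failed or disagreed:** the arm partly blocked the last top view, so it could not confirm the tab. Early in the push I saw about 5 N of drag from pressing down on the plate, and raising the tool under 1 mm removed it.

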